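# Move a push-fit stop end to another outlet of the bench air manifold

## Robot

A 6-joint arm with a two-finger parallel gripper is mounted at the origin on a cart in front of the work surface, level with it; the furniture and walls round the work are solid. World frame = base frame: x ahead of the robot, y to its left, z up, the work surface at z = 0. Lengths are in m, angles in rad, forces in N, time in s.
With the tool pointing down it reaches from about 0.25 to 0.725 m from the base axis. Payload 4 kg.
Tool frame: the origin (TCP) lies midway between the tips of the shut fingers; the grasp point (between the pads) lies 19 mm behind it; z points along the fingers, y is the direction in which the jaws open and shut (so a half turn about z gives the same grasp; the last joint's range is limited). The gripper opens to 85 mm and grips with 20 to 120 N. Pads are 22 mm wide; open, the fingers measure 114 mm over their backs; the gripper's body (76 mm by 85 mm) begins 54 mm behind the grasp point. The pads swing forward as they close: fully open they stand 13 mm farther back than shut.
Start: joints at [1.191, 0.241, 0.005, 1.335, 0, 1.571], TCP at [0.185, 0.464, 0.231] pointing down, gripper open.
Joint ranges: [-2.72, 2.72], [-1.05, 1.87], [-1.09, 1.28], [-1.99, 2.15], [-1.42, 1.44], [-3.14, 3.14]. Speed limits (rad/s): [2.79, 2.79, 3.14, 3.14, 3.14, 3.14].

## Interface

Orientations are given as a unit quaternion [x, y, z, w].
In Python, from workcell import get_obs, camera, camera_model, job_done, masks_of gives the robot as it stands.
- The arm moves only by the tool jog_arm, never from a script. Its argument "deltas" is a list that holds one entry, the list of rows, each a list of 7 numbers: the shift along the tool's x, y, z in mm, then the turn, a rotation vector about the tool's x, y, z in degrees, then the finger opening in mm, from 0 to 85.4. A call has 1 to 5 rows; each row shifts and turns the pose as measured when the row begins, along the tool's axes as they then stand; what a row does not reach is not made up. A row lasts 1/10 s, in which the tool goes at most 50 mm and 8.59 degrees, less where a joint would pass 70% of its speed; a pose out of reach is approached as far as the arm can. A call with a gripper value outside its range is refused whole. The fingers move at their own pace and stop on an object; the grip force is fixed at half the most. Time passes only in rows, so rows that do not move let the fingers close. It gives the time, the measured TCP pose, the force and the opening at its end, in the units of the state.
- get_obs(): the state, without advancing time (a new reading comes with each control period).
- camera(name): name is "scene" or "top" or "wrist"; returns the picture (400x640x3 uint8, red, green, blue); there is no depth.
- camera_model(name): a dict with "fovy" (degrees; the focal length in pixels is half the picture's height over the tangent of half this angle, whatever the lens; pixels are square), "cx", "cy" (the principal point, pixels), "k1" (the pictures are not rectified: a ray, as slopes to the right and down, at radius r is drawn at 1 + k1 r^2 times it, then the intrinsics apply), "pose" (4x4, takes a point from camera to world coordinates); the wrist camera has in their place "T_tool_cam" (4x4, takes a point from camera to tool coordinates, whose origin is the TCP and whose axes are the flange's). Camera axes: x right, y down, z forward; pixel columns grow to the right and rows downward; lengths in m; the calibration is good to about 2 mm. A picture is of the moment at which its call begins: read the wrist's pose just before it. camera_model takes no time and is no camera call.
- job_done(): hands the job in, once; it reports no verdict.
Trained networks look in the newest picture that a camera, given by its name, has taken for a name from the list of things; names that differ only in an ending like _2 or _b are one class to them, and where a whole thing is asked for, a point or a joint stands for the part that bears it (a point fixed in the world has none). Each returns a list of dicts, best first, with "conf" (0 to 1); they miss things now and then, are a little off and sometimes report something else, mostly with a low value. They report only what shows in the picture. A call takes as long as a camera call. They do not tell look-alikes from the thing itself.
- masks_of(target, camera): "pixels" (400x640 bool, what is visible of it) and "at" ([column, row] in pixels, amid what is visible of it).
The state is a dict: "clock": time; "joint_pos": joint angles; "joint_vel": joint speeds; "tau": joint torques, N m; "eef_pos": TCP position; "tool_rot": TCP orientation; "ft_force": force on the tool from outside, world axes, zero at the start; "ft_torque": the same for the moment, N m; "grip_width": finger opening in m.
Only numpy, scipy, OpenCV 4.12 (cv2) and the standard library are available. Lean on these libraries where they do the work, as an engineer would, in place of code of your own. Each camera call takes 0.05 s, during which the arm holds its last target. There are 200 camera calls.

## Task

The air to the manifold is still on: first shut its red-handled ball valve fully, so that the handle stands square across the feed pipe. Then take the push-fit stop end off the outlet it is locked on (press its blue release collar in against the black body and keep it pressed while you draw the fitting straight off the tube) and push it straight and fully home on the bare outlet, so that it locks there with the collar sprung back out. Do not knock the pressure gauge and leave the oil bottle and the tools where they are.

Things in the scene. Friction and masses are not known exactly. Their poses are not given: they have to be found in the camera images.
- manifold: Compressed-air manifold, fixed: aluminium rail 40 x 220 x 40 mm, its centre and the outlet axes 75 mm above the bench, on a ply board 100 x 290 x 12 mm. Origin on the bench under the rail's middle; x points away from the outlets, y along the rail to the ball valve, z up. Three outlets 70 mm apart stick out along -x from its -x face (x = -20 mm); which is which changes from run to run.
- valve (a joint): Angle of the valve's red handle, rad: 0 = open, handle along the manifold's +y over the feed pipe; it turns anticlockwise seen from above to 1.571 (stop) = shut, handle along the manifold's -x, the way the outlets point. Stiff: about 0.1 N m (2 N at the grip); stays where it is left. Starts within 0.35 of open.
- valve_handle (a point): Centre of the red grip of the valve handle: 52 mm long along the handle, 14 mm wide, 12 mm thick, level, top 112.5 mm above the bench; the copper feed pipe under it when open has its top 82 mm above the bench. Can be pinched across its width from above, or pushed from the side.
- valve_pivot (a point): Vertical axis of the valve handle, at the grip's height; the grip's centre is 64 mm from it. 145 mm along the manifold's y from its middle.
- stop_end_centre (a point): Centre of the push-fit stop end, on its axis: round black plug fitting, 42 mm diameter, 52 mm long, about 0.1 kg, x axis along its bore. Mouth with the blue release collar at x = +26 mm (towards the manifold), flat closed end at x = -26 mm. Locked on, it cannot be pulled off unless the collar is held in; it can turn about the tube, with 2 mm of end play and 1 to 2 mm of droop.
- collar_face (a point): Middle of the outer face of the blue collar, a flange 42 mm in diameter, 4 mm thick, round the 10 mm tube; 38 mm of bare tube lie free behind it. To free the jaws press it 5 mm along the fitting's -x, towards the black plug, best by pinching the whole fitting along its length, a finger on the flange above the tube, the other on the closed end (52 mm, 47 mm when in). That grip also carries it.
- collet (a joint): How far the blue collar is pressed in, m: 0 = out (jaws shut: locked when they are behind the tube's bead), 0.005 = fully in (jaws open). Sprung: about 8 N to start it, 13 N fully in.
- outlet_1_home (a point): On the outlet that carries the stop end: where the stop end's centre is when fully home. Axes as the manifold's; the tube points along -x. A chromed tube 10 mm in diameter (15 mm at its bead), reaching 93.5 mm from the rail's face, with a brass hex (21 mm) on the first 14 mm; this point is 78 mm from the face, 15.5 mm short of the tip.
- outlet_2_home (a point): On the bare outlet, a tube like the other, parallel and as high: where the stop end's centre must come. Home to clear of the tip is 42 mm of travel along x. The mouth takes the tip up to 3 mm off centre, the bead 1.5 mm; with the collar held in it goes on with little force until it meets its seat, and locks when the collar comes out there.
- outlet_3: The third outlet, with a pressure gauge: black case 52 mm in diameter, 28 mm long, axis along the outlet's, its white dial 73 mm from the rail's face. Origin on the outlet's axis at the rail's face; axes as the manifold's. Fragile: do not knock it.
- screen_edge (a point): Foot of the near upright edge of a fixed wire mesh safety screen, 255 mm tall, that runs from here straight away from the robot on the right of the work. Do not run into it.
- oil_bottle: Yellow oil bottle with a red cap, loose, 38 mm in diameter, 105 mm tall, standing close beside the outlet farthest from the valve (at least 50 mm from its axis); origin at the centre of its foot. Leave it standing.
- pliers: Red-handled pliers, loose, 64 x 160 x 12 mm, flat on the bench in front of the outlets; origin at the centre of the underside. Leave alone.
- screw_tin: Open tin of screws, loose, 74 mm in diameter, 54 mm tall, in front of the valve, below the swing of its handle; origin at the centre of the underside. Leave alone.
- screwdriver: Yellow screwdriver, loose, 29 x 231 x 30 mm, lying behind the rail; origin at the centre of the underside. Leave alone.
- tape_measure: Yellow tape measure, loose, 67 x 77 x 31 mm, behind the rail on the valve's side; origin at the centre of the underside. Leave alone.
- offcut: Pine offcut, loose, 46 x 120 x 30 mm, on the bench past the rail's end away from the valve; origin at the centre of the underside. Leave alone.
Mind the look-alikes: they are no part of the job. Leave any pink or turquoise look-alike of the part that bears stop_end_centre alone.

How it is judged:
By the outcome, as a careful person would: the job done as asked, in the order asked, and still so for the second after the job is handed in, with the robot touching nothing.
It also fails if it takes over 72 s, if anything falls off the work surface, if the arm or the gripper's body presses on something with over 40 N, if the wrist force passes 120 N, or if a joint passes its speed limit or range.

## Working session

There is one attempt and no reset: what is moved stays moved. The work goes in short steps, Python scripts to look and compute and a tool call to move; the robot and the scene stay as the last step left them, time stands still between calls to the robot, and variables do not carry over. Pictures are saved under pics/ and viewed, about 8 in all and at most 12, crops included, and the job is handed in when it is done.

Besides the shell and the picture viewer there is one more tool, called after ">>>" by a JSON object that holds its "fn" and its "kwargs", one argument or row to a line. jog_arm: Moves the arm, as the interface text tells. Its arguments: {"type":"object","properties":{"deltas":{"type":"array"}},"required":["deltas"]}

```bash
mkdir -p pics; ls; cat > h.py <<'E'
import numpy as np, cv2
from workcell import *
from scipy.spatial.transform import Rotation as R
def cam(n):
    m=camera_model(n); f=200/np.tan(np.radians(m["fovy"])/2)
    if "pose" in m: T=np.array(m["pose"])
    else:
        o=get_obs(); W=np.eye(4); W[:3,:3]=R.from_quat(o["tool_rot"]).as_matrix(); W[:3,3]=o["eef_pos"]; T=W@np.array(m["T_tool_cam"])
    return f,m["cx"],m["cy"],m["k1"],T
def ray(c,px):
    f,cx,cy,k,T=c; d=np.array([(px[0]-cx)/f,(px[1]-cy)/f]); u=d.copy()
    for _ in range(20): u=d/(1+k*(u@u))
    return T[:3,3],T[:3,:3]@np.array([u[0],u[1],1])
def atz(c,px,z):
    o,d=ray(c,px); return o+d*(z-o[2])/d[2]
def proj(c,p):
    f,cx,cy,k,T=c; q=T[:3,:3].T@(np.array(p)-T[:3,3]); u=q[:2]/q[2]; u=u*(1+k*(u@u)); return np.round([f*u[0]+cx,f*u[1]+cy],1)
def save(im,name): cv2.imwrite("pics/"+name,im[:,:,::-1])
E
python3 - <<'E'
from h import *
np.set_printoptions(precision=3,suppress=True)
ims=[]
for n in("scene","top"):
    im=camera(n); ims.append(im); c=cam(n); print(n,c[0],c[4][:3,3],c[4][:3,2])
    for t in("manifold","valve_handle","stop_end_centre","collar_face","outlet_3","oil_bottle","screw_tin","pliers"):
        for r in masks_of(t,n)[:3]:
            print(t,round(r["conf"],2),np.round(r["at"]),r["pixels"].sum(), atz(c,r["at"],.075))
save(ims[0],"scene.png");save(ims[1],"top.png")
print(get_obs())
print(camera_model("wrist"))
E
```

```text
pics
scene 419.0965824405655 [ 0.07  -0.663  0.912] [ 0.395  0.555 -0.732]
manifold 0.92 [347. 197.] 2799 [ 0.59  -0.069  0.075]
manifold 0.72 [325. 196.] 41 [ 0.543 -0.029  0.075]
manifold 0.4 [380. 254.] 621 [ 0.532 -0.263  0.075]
valve_handle 0.5 [321. 138.] 90 [0.688 0.182 0.075]
stop_end_centre 0.85 [333. 281.] 456 [ 0.396 -0.254  0.075]
stop_end_centre 0.75 [250. 201.] 323 [0.369 0.081 0.075]
stop_end_centre 0.71 [285. 265.] 398 [ 0.331 -0.152  0.075]
collar_face 0.62 [276. 262.] 75 [ 0.318 -0.129  0.075]
collar_face 0.53 [239. 205.] 115 [0.34  0.087 0.075]
collar_face 0.51 [249. 226.] 13 [0.323 0.008 0.075]
outlet_3 0.87 [336. 210.] 310 [ 0.535 -0.087  0.075]
oil_bottle 0.8 [340. 233.] 382 [ 0.496 -0.156  0.075]
oil_bottle 0.73 [357. 162.] 380 [0.705 0.025 0.075]
oil_bottle 0.21 [351. 196.] 2974 [ 0.602 -0.072  0.075]
screw_tin 0.97 [282. 178.] 566 [0.489 0.104 0.075]
pliers 0.72 [303. 222.] 415 [ 0.441 -0.068  0.075]
pliers 0.17 [356. 166.] 358 [0.689 0.01  0.075]
top 371.41362546813133 [ 0.354 -0.036  0.91 ] [ 0.201 -0.038 -0.979]
manifold 0.58 [288. 174.] 4846 [ 0.603 -0.01
[... 797 characters left out ...]
: array([1.191, 0.241, 0.005, 1.335, 0.   , 1.571]), 'joint_vel': array([-0.001, -0.001,  0.002,  0.001,  0.   ,  0.001]), 'tau': array([  0.001, -37.219,  25.269,   0.001,   0.   ,  -0.   ]), 'eef_pos': array([0.185, 0.464, 0.231]), 'tool_rot': array([ 0.189,  0.982,  0.   , -0.   ]), 'ft_force': array([ 0.476, -0.182,  0.625]), 'ft_torque': array([-0.01 ,  0.026,  0.008]), 'grip_width': 0.08538938218312102}
{'fovy': 62.852251974609516, 'cx': 316.20860785533887, 'cy': 201.4287290253688, 'k1': -0.04450139173651158, 'T_tool_cam': array([[-0.   , -0.961, -0.275,  0.071],
       [ 1.   , -0.   ,  0.   ,  0.   ],
       [-0.   , -0.275,  0.961, -0.143],
       [ 0.   ,  0.   ,  0.   ,  1.   ]])}
```

```bash
python3 - <<'E'
import cv2
a=cv2.imread("pics/top.png")[120:320,180:420]; cv2.imwrite("pics/topc.png",cv2.resize(a,(720,600),interpolation=cv2.INTER_CUBIC))
E
```

```text
(no output)
```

View pics/topc.png

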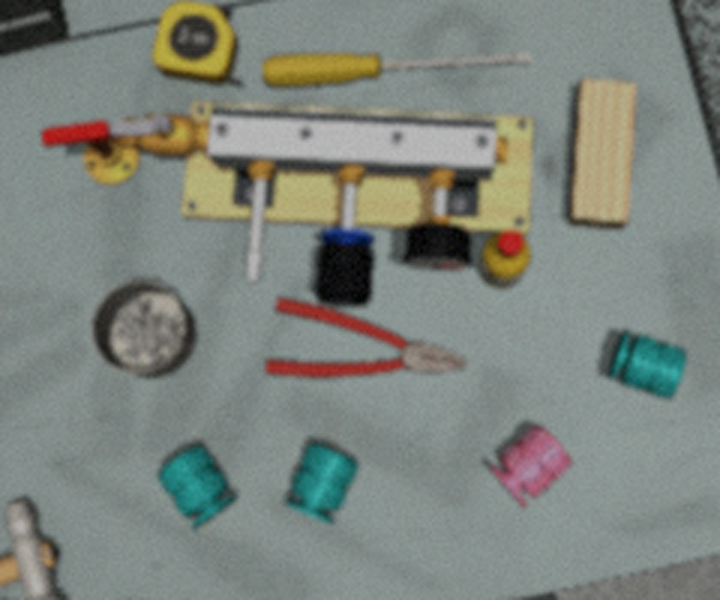

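View pics/scene.png

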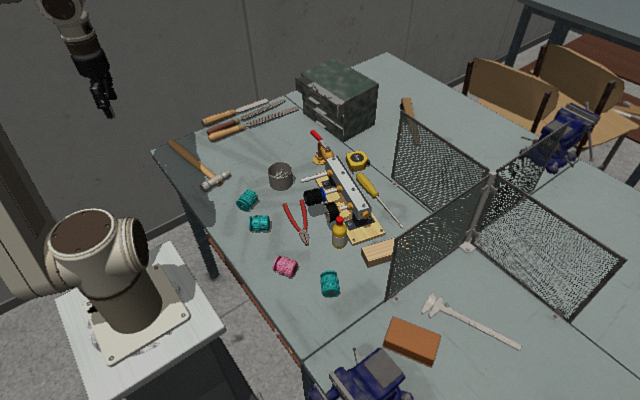

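The top view shows the black stop end with the blue collar on the middle outlet, at crop (345,265), which is full-image (295,208). The bare tube is to its left (255,225), the gauge is to its right (438,245), and the red handle is near open (75,133). The pink and turquoise fittings at crop (535,465), (650,365), (195,480) and (325,480) are loose look-alikes lying on the bench. The black one is on a tube, so it is the one meant.

```bash
python3 - <<'E'
from h import *
np.set_printoptions(precision=4,suppress=True)
c=cam("top")
P=lambda u,v,z:atz(c,(180+(u+.5)/3-.5,120+(v+.5)/3-.5),z)
for n,u,v,z in [("railNL",207,160,.095),("railNR",496,172,.095),("railFL",208,113,.095),("railFR",497,127,.095),("tip2",252,279,.075),("base2",259,180,.078),("base1",350,182,.078),("base3",438,185,.078),("plug end L",318,300,.075),("plug end R",370,302,.075),("handle tip",43,137,.1125),("handle in",107,130,.1125),("bottle cap",511,243,.105)]:
    print(n,P(u,v,z)[:2])
s=cam("scene")
m=[r for r in masks_of("valve_handle","scene")]
print([ (r["conf"],r["at"],atz(s,r["at"],.11)) for r in m])
m=[r for r in masks_of("valve_handle","top")]
print([ (r["conf"],r["at"],atz(c,r["at"],.11)) for r in m])
E
```

```text
railNL [0.6193 0.0755]
railNR [ 0.5643 -0.1373]
railFL [0.6562 0.0685]
railFR [ 0.5988 -0.146 ]
tip2 [0.5258 0.0605]
base2 [0.6006 0.0411]
base1 [ 0.5843 -0.0275]
base3 [ 0.5678 -0.0934]
plug end L [0.4995 0.0143]
plug end R [ 0.4898 -0.0239]
handle tip [0.6574 0.1912]
handle in [0.6526 0.143 ]
bottle cap [ 0.5065 -0.1349]
[(0.5, [321.0, 137.5], array([0.6618, 0.1468, 0.11  ]))]
[(0.66, [212.1, 162.3], array([0.6567, 0.1505, 0.11  ])), (0.63, [266.2, 192.8], array([0.5614, 0.043 , 0.11  ]))]
```

```bash
cat >> h.py <<'E'
def plan(target,yaw,n,w=85):
    "rows from current pose; yaw = angle of tool y in world (deg), tool down"
    o=get_obs(); p=np.array(o["eef_pos"]); Q=R.from_quat(o["tool_rot"])
    a=np.radians(yaw); y=np.array([np.cos(a),np.sin(a),0]); z=np.array([0,0,-1.]); G=R.from_matrix(np.c_[np.cross(y,z),y,z])
    rv=(Q.inv()*G).as_rotvec()/n; st=(np.array(target)-p)/n; out=[]
    for i in range(n):
        d=Q.inv().apply(np.array(target)-p)/(n-i)*1000; r=np.degrees((Q.inv()*G).as_rotvec())/(n-i)
        d=np.round(d,1); r=np.round(r,1); out.append([*d.tolist(),*r.tolist(),w])
        p=p+Q.apply(d/1000); Q=Q*R.from_rotvec(np.radians(r))
    for i in range(0,n,5): print(out[i:i+5])
    print("end",p.round(4),"max",np.abs(rv*57.3).max(),np.linalg.norm(st)*1000)
E
python3 -c "
from h import *
plan([.50,.05,.28],-14.5,15,0)"
```

```text
[[-29.7, -17.9, -3.2, -0.0, -0.0, 5.5, 0], [-31.3, -14.9, -3.3, -0.0, -0.0, 5.5, 0], [-32.6, -11.9, -3.2, -0.0, -0.0, 5.5, 0], [-33.6, -8.7, -3.3, -0.0, -0.0, 5.5, 0], [-34.3, -5.4, -3.2, -0.0, -0.0, 5.5, 0]]
[[-34.6, -2.1, -3.3, -0.0, -0.0, 5.5, 0], [-34.7, 1.2, -3.2, -0.0, -0.0, 5.5, 0], [-34.4, 4.5, -3.3, -0.0, -0.0, 5.5, 0], [-33.8, 7.8, -3.2, -0.0, -0.0, 5.5, 0], [-32.9, 11.0, -3.3, -0.0, -0.0, 5.5, 0]]
[[-31.7, 14.1, -3.2, -0.0, -0.0, 5.5, 0], [-30.2, 17.0, -3.3, -0.0, -0.0, 5.6, 0], [-28.4, 19.9, -3.2, -0.0, -0.0, 5.5, 0], [-26.3, 22.5, -3.3, -0.0, -0.0, 5.6, 0], [-24.0, 25.0, -3.2, -0.0, -0.0, 5.5, 0]]
end [0.5  0.05 0.28] max 5.51623375234548 34.83635586777025
```

>>> {"fn": "jog_arm", "kwargs": {
  "deltas": [
    [[-30,-18,-3,0,0,5.5,0],[-31,-15,-3,0,0,5.5,0],[-33,-12,-3,0,0,5.5,0],[-34,-9,-3,0,0,5.5,0],[-34,-5,-3,0,0,5.5,0]]
  ]
}}

```text
clock: 1.5
eef_pos: [0.291, 0.3244, 0.2458]
tool_rot: [0.421, 0.907, 0.0, -0.0]
ft_force: [0.8, -0.3, -0.4]
grip_width: 0.0118
```

>>> {"fn": "jog_arm", "kwargs": {
  "deltas": [
    [[-35,-2,-3,0,0,5.5,0],[-35,1,-3,0,0,5.5,0],[-34,4,-3,0,0,5.5,0],[-34,8,-3,0,0,5.5,0],[-33,11,-3,0,0,5.5,0]]
  ]
}}

```text
clock: 2.0
eef_pos: [0.3972, 0.1778, 0.2622]
tool_rot: [0.632, 0.775, 0.002, 0.0]
ft_force: [0.9, 1.2, 0.0]
grip_width: 0.0002
```

>>> {"fn": "jog_arm", "kwargs": {
  "deltas": [
    [[-32,14,-3,0,0,5.5,0],[-30,17,-3,0,0,5.5,0],[-28,20,-3,0,0,5.5,0],[-26,22,-3,0,0,5.5,0],[-24,25,-3,0,0,5.5,0]]
  ]
}}

```text
clock: 2.5
eef_pos: [0.5, 0.03, 0.2785]
tool_rot: [0.804, 0.594, 0.003, -0.0]
ft_force: [0.6, 0.3, -0.1]
grip_width: -0.0002
```

```bash
python3 - <<'E'
from h import *
np.set_printoptions(precision=4,suppress=True)
o=get_obs(); c=cam("wrist"); im=camera("wrist"); save(im,"w1.png"); print(o["eef_pos"],np.abs(o["joint_vel"]).max())
import pickle; pickle.dump(c,open("c1.pkl","wb"))
for t in("valve_handle","stop_end_centre","collar_face","outlet_3","oil_bottle"):
    for r in masks_of(t,"wrist")[:3]: print(t,round(r["conf"],2),r["at"],atz(c,r["at"],.11 if t[0]=='v' else .096))
# predicted points
y=np.array([.25,.968,0]);x=np.array([.968,-.25,0]);M=np.array([.6097,-.0348,0])
for n,a,b,z in[("tip2",-113.5,70,75),("plugend",-124,0,75),("collar",-72,0,96),("railNL",-20,110,95),("railNR",-20,-110,95)]:
    print(n,proj(c,M+x*a/1e3+y*b/1e3+[0,0,z/1e3]))
E
```

```text
[0.5    0.03   0.2785] 0.6399130027611339
valve_handle 0.55 [447.7, 31.0] [0.651  0.1276 0.11  ]
stop_end_centre 0.97 [208.8, 191.9] [0.3907 0.0515 0.096 ]
stop_end_centre 0.93 [192.7, 112.7] [0.4054 0.1298 0.096 ]
stop_end_centre 0.89 [346.8, 204.9] [ 0.5227 -0.0039  0.096 ]
collar_face 0.73 [364.3, 203.7] [ 0.5404 -0.008   0.096 ]
collar_face 0.69 [176.0, 122.2] [0.3862 0.1264 0.096 ]
collar_face 0.64 [313.5, 342.6] [ 0.439  -0.1564  0.096 ]
outlet_3 0.82 [365.9, 259.7] [ 0.5258 -0.0701  0.096 ]
tip2 [323.3 143.8]
plugend [316.3 208. ]
collar [366.1 211.5]
railNL [419.   99.9]
railNR [411.5 300.7]
```

View pics/w1.png

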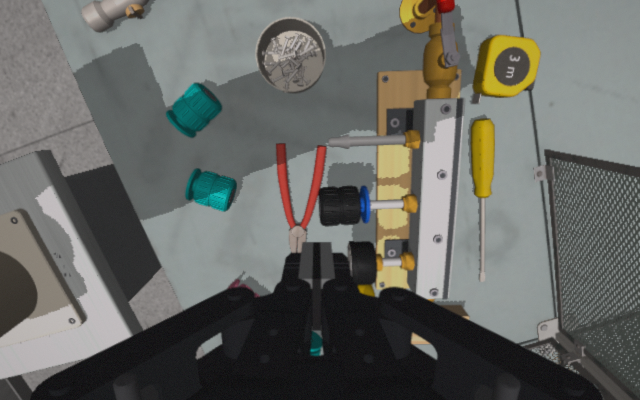

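The wrist view shows the black fitting at (342,206), its blue collar at (366,204), the bare tube tip at (330,143), the gauge at (362,263), and the handle at the top edge. The arm was still settling in that shot, so I'll shoot again.

```bash
python3 - <<'E'
from h import *
np.set_printoptions(precision=4,suppress=True)
o=get_obs(); c=cam("wrist"); im=camera("wrist"); save(im,"w2.png"); print(o["eef_pos"],np.abs(o["joint_vel"]).max())
a=im[60:320,250:510]; cv2.imwrite("pics/w2c.png",cv2.resize(a,(780,600) if 0 else (598,598),interpolation=cv2.INTER_CUBIC)[:,:,::-1])
h=cv2.cvtColor(im,cv2.COLOR_RGB2HSV)
b=(h[...,0]>105)&(h[...,0]<130)&(h[...,1]>150)&(h[...,2]>60); v,u=np.nonzero(b); print("blue",u.min(),u.max(),v.min(),v.max(),u.mean(),v.mean(),len(u))
r=cv2.inRange(h,(0,180,100),(6,255,255))|cv2.inRange(h,(174,180,100),(180,255,255)); r[60:]=0; v,u=np.nonzero(r); print("red",u.min(),u.max(),v.min(),v.max())
y=np.array([.25,.968,0]);x=np.array([.968,-.25,0]);M=np.array([.6097,-.0348,0])
for n,a,b,z in[("tip2",-113.5,70,75),("plugend",-124,0,75),("collar",-72,0,96),("railNL",-20,110,95),("railNR",-20,-110,95),("railFL",20,110,95),("railFR",20,-110,95)]:
    p=proj(c,M+x*a/1e3+y*b/1e3+[0,0,z/1e3]); print(n,p,(p-[250,60])*2.3)
E
```

```text
[0.4988 0.0319 0.2781] 0.01507045199851535
blue 362 371 188 224 366.1413793103448 206.16206896551725 290
red 441 457 0 12
tip2 [325.3 145.2] [173.19 195.96]
plugend [317.9 209.3] [156.17 343.39]
collar [367.8 213.2] [270.94 352.36]
railNL [421.4 102. ] [394.22  96.6 ]
railNR [412.5 302.4] [373.75 557.52]
railFL [462.4 100.7] [488.52  93.61]
railFR [447.1 300.8] [453.33 553.84]
```

View pics/w2c.png

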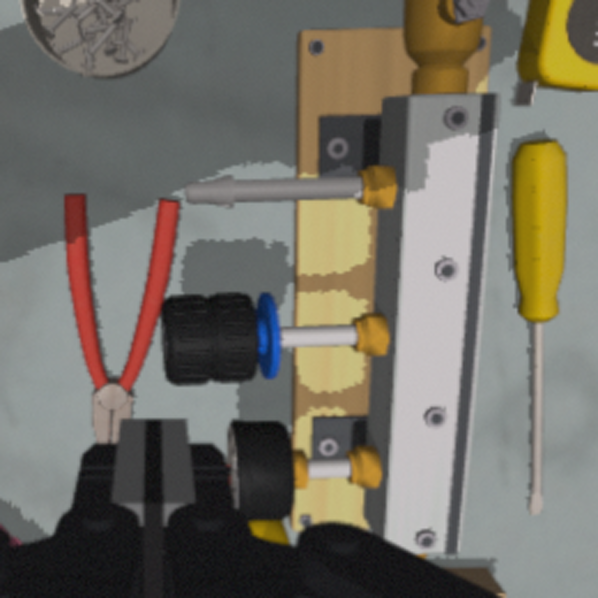

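```bash
python3 - <<'E'
from h import *
from scipy.optimize import least_squares
w=cam("wrist");t=cam("top")
W=lambda u,v:(u/2.3+250,v/2.3+60); T=lambda u,v:(180+u/3-.33,120+v/3-.33)
obs=[(w,W(187,192),-113.5,70,75),(w,(366.1,206.2),-74,0,75),(w,W(362,186),-34,70,75),(w,W(357,335),-34,0,75),(w,W(350,467),-34,-70,75),(w,W(496,95),20,110,95),(w,W(460,553),20,-110,95),
(t,T(252,279),-113.5,70,75),(t,T(207,160),-20,110,95),(t,T(496,172),-20,-110,95),(t,T(208,113),20,110,95),(t,T(497,127),20,-110,95)]
def M(q,x,y,z):
    c,s=np.cos(q[2]),np.sin(q[2]); return [q[0]+(c*x-s*y)/1e3,q[1]+(s*x+c*y)/1e3,z/1e3]
for sel in ([0,1,2,3,4,5,6],[7,8,9,10,11],range(12)):
    f=lambda q:np.concatenate([proj(obs[i][0],M(q,*obs[i][2:]))-obs[i][1] for i in sel])
    s=least_squares(f,[.61,-.035,-.25],loss="soft_l1",diff_step=1e-3); q=s.x
    print(q.round(4),np.degrees(q[2]).round(2)); print(f(q).reshape(-1,2).round(1).tolist())
for n,p in dict(pivot=(0,145,106),home1=(-98,0,75),home2=(-98,70,75),shutgrip=(-64,145,106)).items(): print(n,np.round(M(q,*p),4))
E
```

```text
[ 0.6149 -0.0351 -0.2491] -14.27
[[-1.3, 1.2], [1.6, 0.7], [-1.9, 0.6], [-1.5, -0.4], [-0.3, -0.2], [1.6, -1.6], [1.8, -0.4]]
[ 0.611  -0.0351 -0.2513] -14.4
[[0.4, 3.1], [-0.4, 0.2], [-0.3, 0.1], [0.8, -0.7], [-0.1, -1.7]]
[ 0.6142 -0.0348 -0.2535] -14.53
[[-1.8, 0.6], [0.9, 0.3], [-2.4, 0.4], [-2.2, -0.6], [-1.2, -0.4], [1.3, -1.6], [0.7, -0.4], [-0.1, 1.7], [-0.7, -1.2], [-0.7, -1.1], [0.4, -2.1], [-0.5, -2.9]]
pivot [0.6505 0.1055 0.106 ]
home1 [ 0.5193 -0.0103  0.075 ]
home2 [0.5369 0.0575 0.075 ]
shutgrip [0.5886 0.1216 0.106 ]
```

```bash
python3 - <<'E'
from h import *
s=cam("scene")
for p in((347,134),(300,110),(378,100)): print(p,atz(s,p,0).round(3))
print([(round(r["conf"],2),atz(cam("wrist"),r["at"],.015).round(3)) for r in masks_of("tape_measure","wrist")[:1]])
plan([.69,.155,.20],-14.5,7,0)
E
```

```text
(347, 134) [0.826 0.218 0.   ]
(300, 110) [ 0.778  0.435 -0.   ]
(378, 100) [1.048 0.305 0.   ]
[(0.73, array([0.747, 0.082, 0.015]))]
[[24.6, 21.1, 11.4, 0.0, -0.0, -0.3, 0], [24.5, 21.2, 11.4, 0.0, -0.0, -0.3, 0], [24.4, 21.3, 11.4, 0.0, -0.1, -0.3, 0], [24.3, 21.5, 11.3, 0.0, -0.0, -0.3, 0], [24.2, 21.6, 11.3, 0.1, -0.1, -0.4, 0]]
[[24.1, 21.8, 11.2, 0.0, -0.0, -0.3, 0], [23.9, 21.9, 11.2, 0.1, -0.1, -0.4, 0]]
end [0.69  0.155 0.2  ] max 0.3220810697961926 34.34402476638413
```

>>> {"fn": "jog_arm", "kwargs": {
  "deltas": [
    [[24.6,21.2,8,0,0,-0.3,0],[24.5,21.2,8,0,0,-0.3,0],[24.4,21.3,8,0,0,-0.3,0],[24.3,21.5,8,0,0,-0.3,0],[24.2,21.6,8,0,0,-0.4,0]]
  ]
}}

```text
clock: 3.4
eef_pos: [0.6348, 0.1267, 0.243]
tool_rot: [0.792, 0.611, 0.005, 0.001]
ft_force: [0.5, -0.1, -0.0]
grip_width: -0.0001
```

>>> {"fn": "jog_arm", "kwargs": {
  "deltas": [
    [[24,22,8,0,0,-0.3,0],[24,22,8,0,0,-0.3,0],[0,0,0,0,0,0,0],[0,0,0,0,0,0,0]]
  ]
}}

```text
clock: 3.8
eef_pos: [0.6903, 0.1717, 0.2212]
tool_rot: [0.785, 0.62, 0.002, -0.0]
ft_force: [0.2, -0.0, -0.1]
grip_width: -0.0002
```

```bash
python3 - <<'E'
from h import *
c=cam("wrist"); im=camera("wrist"); save(im,"w3.png"); print(get_obs()["eef_pos"])
h=cv2.cvtColor(im,cv2.COLOR_RGB2HSV)
r=cv2.inRange(h,(0,180,100),(6,255,255))|cv2.inRange(h,(174,180,100),(180,255,255))
n,l,s,ce=cv2.connectedComponentsWithStats(r)
for i in range(1,n):
    if s[i][4]>100:
        m=(l==i).astype(np.uint8); print(s[i],atz(c,ce[i],.1125).round(4)); b=cv2.boxPoints(cv2.minAreaRect(cv2.findNonZero(m))); print([atz(c,q,.1125)[:2].round(4).tolist() for q in b])
E
```

```text
[0.68978696 0.17171994 0.22069736]
[265 181  25  60 887] [0.657  0.1707 0.1125]
[[0.6527, 0.195], [0.665, 0.1945], [0.6612, 0.1449], [0.6483, 0.1452]]
```

>>> {"fn": "jog_arm", "kwargs": {
  "deltas": [
    [[-8,5,25,0,0,0,0],[0,0,30,0,0,0,0],[0,0,30,0,0,0,0],[0,0,25,0,0,0,0],[0,0,0,0,0,0,0]]
  ]
}}

```text
clock: 4.35
eef_pos: [0.6906, 0.1619, 0.1179]
tool_rot: [0.785, 0.62, 0.006, 0.002]
ft_force: [-0.2, 0.3, -0.7]
grip_width: 0.0001
```

>>> {"fn": "jog_arm", "kwargs": {
  "deltas": [
    [[0,2,10,0,0,0,0],[0,2,8,0,0,0,0],[0,0,4,0,0,0,0],[0,0,0,0,0,0,0]]
  ]
}}

```text
clock: 4.75
eef_pos: [0.6968, 0.1607, 0.1023]
tool_rot: [0.785, 0.62, 0.011, 0.004]
ft_force: [-0.0, 0.2, 0.5]
grip_width: 0.0004
```

>>> {"fn": "jog_arm", "kwargs": {
  "deltas": [
    [[-4,-9,3,0,0,0,0],[-4,-9,2,0,0,0,0],[0,-8,0,0,0,0,0],[0,-8,0,0,0,0,0],[-1,-8,0,0,0,0,0]]
  ]
}}

```text
clock: 5.25
eef_pos: [0.6587, 0.1615, 0.1003]
tool_rot: [0.785, 0.619, 0.016, 0.008]
ft_force: [3.1, -0.2, -1.1]
grip_width: -0.0001
```

>>> {"fn": "jog_arm", "kwargs": {
  "deltas": [
    [[-2,-12,0,0,0,0,0],[-4,-12,1,0,0,0,0],[-6,-10,0,0,0,0,0],[-8,-9,1,0,0,0,0],[-8,-7,0,0,0,0,0]]
  ]
}}

```text
clock: 5.75
eef_pos: [0.6061, 0.1505, 0.1008]
tool_rot: [0.784, 0.62, 0.024, 0.01]
ft_force: [2.0, 1.4, 0.3]
grip_width: -0.0001
```

>>> {"fn": "jog_arm", "kwargs": {
  "deltas": [
    [[-6,1,0,0,0,0,0],[-5,1,0,0,0,0,0],[-4,0,0,0,0,0,0],[-3,0,0,0,0,0,0]]
  ]
}}

```text
clock: 6.15
eef_pos: [0.6015, 0.1364, 0.1016]
tool_rot: [0.783, 0.622, 0.026, 0.006]
ft_force: [1.2, 9.6, -1.8]
grip_width: -0.0004
```

>>> {"fn": "jog_arm", "kwargs": {
  "deltas": [
    [[-4,0,0,0,0,0,0],[-4,0,0,0,0,0,0]]
  ]
}}

```text
clock: 6.35
eef_pos: [0.6014, 0.1364, 0.1018]
tool_rot: [0.781, 0.623, 0.033, -0.0]
ft_force: [2.2, 11.6, -2.6]
grip_width: -0.0002
```

>>> {"fn": "jog_arm", "kwargs": {
  "deltas": [
    [[8,0,0,0,0,0,0],[6,0,-15,0,0,0,0],[0,0,-40,0,0,0,0],[0,0,-40,0,0,0,85],[0,0,-10,0,0,0,85]]
  ]
}}

```text
clock: 6.85
eef_pos: [0.5981, 0.1437, 0.2056]
tool_rot: [0.782, 0.623, 0.026, 0.001]
ft_force: [0.5, -0.1, 0.4]
grip_width: 0.0285
```

```bash
python3 - <<'E'
from h import *
c=cam("wrist"); im=camera("wrist"); save(im,"w4.png"); print(get_obs()["eef_pos"])
h=cv2.cvtColor(im,cv2.COLOR_RGB2HSV)
r=cv2.inRange(h,(0,180,100),(6,255,255))|cv2.inRange(h,(174,180,100),(180,255,255))
n,l,s,ce=cv2.connectedComponentsWithStats(r)
for i in range(1,n):
    if s[i][4]>200:
        m=(l==i).astype(np.uint8); print(s[i],atz(c,ce[i],.1125).round(4)); b=cv2.boxPoints(cv2.minAreaRect(cv2.findNonZero(m))); print([atz(c,q,.1125)[:2].round(4).tolist() for q in b])
plan([.519,-.010,.19],-14.4,6,85)
E
```

```text
[0.59811428 0.14369439 0.20557902]
[277 230  65  17 963] [0.5908 0.1227 0.1125]
[[0.5676, 0.1346], [0.6154, 0.123], [0.6127, 0.1101], [0.5643, 0.1219]]
[[-28.0, -7.2, 1.2, 0.3, -0.4, 0.2, 85], [-28.0, -7.1, 1.5, 0.3, -0.4, 0.3, 85], [-28.0, -6.9, 1.7, 0.3, -0.4, 0.2, 85], [-28.1, -6.8, 1.9, 0.3, -0.4, 0.3, 85], [-28.1, -6.7, 2.2, 0.4, -0.4, 0.2, 85]]
[[-28.0, -6.5, 2.3, 0.3, -0.3, 0.3, 85]]
end [ 0.519 -0.01   0.19 ] max 0.38949804898061935 28.926987628570842
```

>>> {"fn": "jog_arm", "kwargs": {
  "deltas": [
    [[-28,-7,1,0.3,-0.4,0.2,85],[-28,-7,1,0.3,-0.4,0.3,85],[-28,-7,1,0.3,-0.4,0.2,85],[-28,-7,1,0.3,-0.4,0.3,85],[-28,-7,1,0.4,-0.4,0.2,85]]
  ]
}}

```text
clock: 7.4
eef_pos: [0.5299, 0.0125, 0.1904]
tool_rot: [0.788, 0.616, -0.0, 0.001]
ft_force: [0.2, 0.1, 0.4]
grip_width: 0.0851
```

>>> {"fn": "jog_arm", "kwargs": {
  "deltas": [
    [[-28,-6,1,0.3,-0.3,0.3,85],[0,0,0,0,0,0,85],[0,0,0,0,0,0,85]]
  ]
}}

```text
clock: 7.7
eef_pos: [0.513, -0.0182, 0.185]
tool_rot: [0.791, 0.612, -0.009, -0.001]
ft_force: [0.3, 0.5, -0.6]
grip_width: 0.0851
```

```bash
python3 - <<'E'
from h import *
camera("wrist")
c=cam("wrist"); im=camera("wrist"); save(im,"w5.png"); o=get_obs(); print(o["eef_pos"],np.abs(o["joint_vel"]).max(),(R.from_quat(o["tool_rot"]).as_matrix()).round(3).tolist())
cv2.imwrite("pics/w5c.png",cv2.resize(im[40:340,130:530],(800,600),interpolation=cv2.INTER_CUBIC)[:,:,::-1])
h=cv2.cvtColor(im,cv2.COLOR_RGB2HSV)
b=((h[...,0]>105)&(h[...,0]<130)&(h[...,1]>150)&(h[...,2]>60)).astype(np.uint8); v,u=np.nonzero(b); print("blue",u.min(),u.max(),v.min(),v.max(),u.mean(),v.mean(),len(u))
M=np.array([.614,-.035,0]);a=np.radians(-14.4);x=np.array([np.cos(a),np.sin(a),0]);y=np.array([-np.sin(a),np.cos(a),0])
for n,p,q,z in[("tip2",-113.5,70,75),("plugend",-124,0,75),("plugend top",-124,0,96),("collar out",-72,0,75),("collar top",-72,0,96),("hex1",-34,0,75),("hex2",-34,70,75)]:
    e=proj(c,M+x*p/1e3+y*q/1e3+[0,0,z/1e3]); print(n,e,(e-[130,40])*2)
E
```

```text
[ 0.51333672 -0.01747539  0.18519055] 0.014427318382659385 [[0.25, 0.968, -0.015], [0.968, -0.25, -0.009], [-0.012, -0.012, -1.0]]
blue 346 359 160 211 353.21495327102804 186.1214953271028 535
tip2 [303.4  94.4] [346.8 108.8]
plugend [291.4 186.7] [322.8 293.4]
plugend top [289.  193.7] [318.  307.4]
collar out [357.  186.7] [454.  293.4]
collar top [360.  193.7] [460.  307.4]
hex1 [404.8 186.8] [549.6 293.6]
hex2 [411.5  94.5] [563. 109.]
```

View pics/w5c.png

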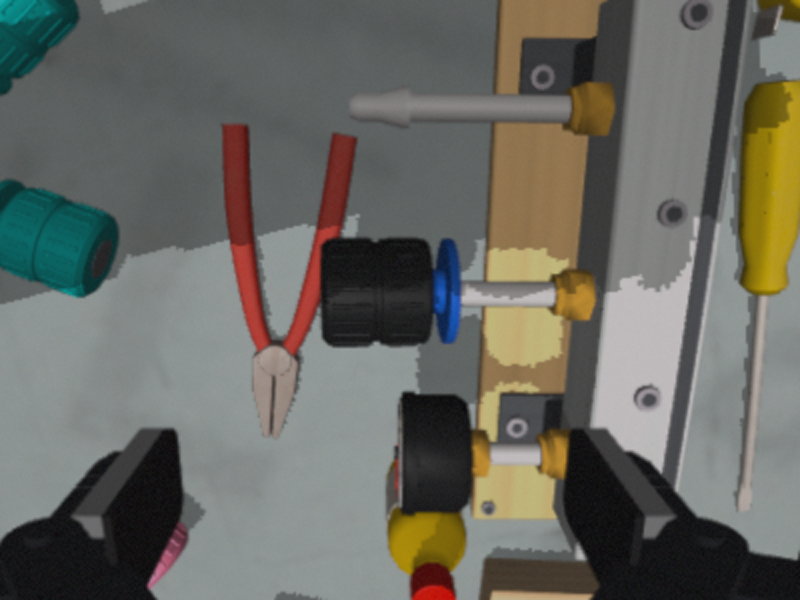

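```bash
python3 - <<'E'
from h import *
plan([.520,-.0108,.100],-14.4,4,85)
E
```

```text
[[2.3, 1.4, 21.3, -0.2, 0.2, -0.0, 85], [2.2, 1.4, 21.3, -0.2, 0.2, -0.0, 85], [2.2, 1.3, 21.2, -0.1, 0.2, -0.0, 85], [2.0, 1.3, 21.3, -0.2, 0.1, -0.1, 85]]
end [ 0.52   -0.0108  0.1   ] max 0.17764135264556938 21.427770871628926
```

>>> {"fn": "jog_arm", "kwargs": {
  "deltas": [
    [[2.3,1.4,21,-0.2,0.2,0,85],[2.2,1.4,21,-0.2,0.2,0,85],[2.2,1.3,21,-0.2,0.2,0,85],[2,1.3,21,-0.2,0.2,0,85],[0,0,0,0,0,0,85]]
  ]
}}

```text
clock: 8.3
eef_pos: [0.5239, -0.0064, 0.0984]
tool_rot: [0.789, 0.615, 0.003, 0.002]
ft_force: [-0.7, 0.1, 0.3]
grip_width: 0.0848
```

```bash
python3 - <<'E'
from h import *
o=get_obs(); print(o["eef_pos"],R.from_quat(o["tool_rot"]).as_matrix()[:,2].round(3))
plan([.520,-.0108,.076],-14.4,2,85)
E
```

```text
[ 0.5239411  -0.00636979  0.09841807] [ 0.007  0.001 -1.   ]
[[-2.7, -1.4, 11.2, 0.2, -0.1, 0.2, 85], [-2.6, -1.4, 11.2, 0.2, -0.1, 0.1, 85]]
end [ 0.52   -0.0108  0.076 ] max 0.18695376420904355 11.594492550868532
```

>>> {"fn": "jog_arm", "kwargs": {
  "deltas": [
    [[-2.7,-1.4,8,0.2,-0.1,0.2,85],[-2.5,-1.2,8,0.1,-0.1,0.1,85],[0,0,3,0,0,0,85],[0,0,0,0,0,0,85]]
  ]
}}

```text
clock: 8.7
eef_pos: [0.522, -0.0098, 0.0799]
tool_rot: [0.79, 0.614, 0.001, 0.002]
ft_force: [0.3, 0.3, -1.2]
grip_width: 0.0849
```

```bash
python3 - <<'E'
from h import *
o=get_obs(); print(o["eef_pos"],R.from_quat(o["tool_rot"]).as_matrix()[:,2].round(3))
plan([.520,-.0108,.076],-14.4,1,85)
E
```

```text
[ 0.52199355 -0.00981006  0.0798858 ] [ 0.003 -0.002 -1.   ]
[[-1.4, -1.7, 3.9, 0.2, 0.0, 0.1, 85]]
end [ 0.52   -0.0108  0.076 ] max 0.21400354942282404 4.478128989237399
```

>>> {"fn": "jog_arm", "kwargs": {
  "deltas": [
    [[-1.4,-1.7,3.5,0.2,0,0,60],[0,0,0,0,0,0,60],[0,0,0,0,0,0,60]]
  ]
}}

```text
clock: 9.0
eef_pos: [0.5209, -0.0111, 0.0775]
tool_rot: [0.79, 0.614, 0.001, 0.001]
ft_force: [0.0, -0.3, 0.5]
grip_width: 0.0596
```

```bash
python3 - <<'E'
from h import *
im=camera("wrist"); o=get_obs(); print(o["eef_pos"],o["grip_width"],o["ft_force"])
s=camera("scene")
a=cv2.resize(im[140:380,200:460],(520,480),interpolation=cv2.INTER_CUBIC);b=cv2.resize(s[170:250,285:330],(270,480),interpolation=cv2.INTER_CUBIC)
save(np.hstack([a,b]),"w6.png")
E
```

```text
[ 0.52080806 -0.01113707  0.07744152] 0.06009534109926561 [-0.26140141  0.24702518  0.24587079]
```

View pics/w6.png

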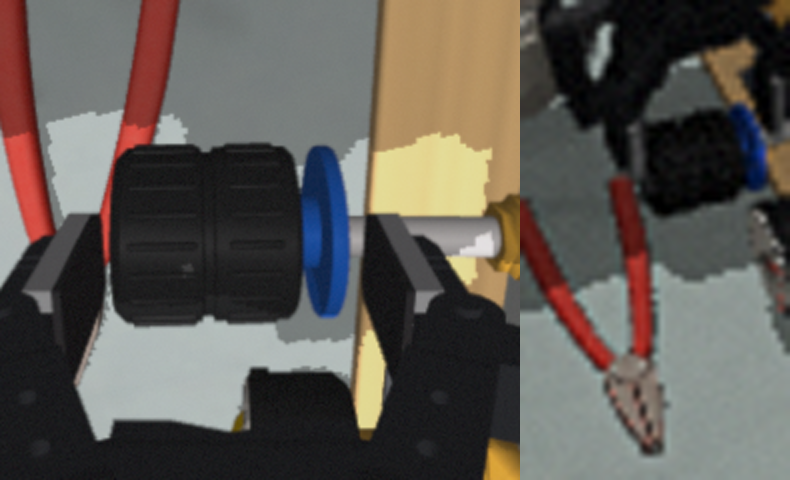

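The fitting is centred between the open pads, with the blue flange at crop (325,230) and gaps of 10 px on the left and 15 px on the right. The right pad's tip is at (370,215). I'll work out the tip height from that.

```bash
python3 - <<'E'
from h import *
m=camera_model("wrist"); f=200/np.tan(np.radians(m["fovy"])/2); T=np.array(m["T_tool_cam"])
for u,v,yy in((370,215,.03),(394,215,.0445),(412,292,.0445),(100,215,-.03),(72,215,-.0445)):
    o,d=ray((f,m["cx"],m["cy"],m["k1"],T),(200+u/2,140+v/2)); print((o+d*(yy-o[1])/d[1]).round(4))
E
```

```text
[ 0.0104  0.03   -0.0084]
[-0.0047  0.0445  0.0255]
[-0.0158  0.0445  0.0028]
[ 0.0112 -0.03   -0.0101]
[-0.0027 -0.0445  0.0209]
```

>>> {"fn": "jog_arm", "kwargs": {
  "deltas": [
    [[0,-1,3,0,0,0,58],[0,0,0,0,0,0,30],[0,0,0,0,0,0,30],[0,0,0,0,0,0,30]]
  ]
}}

```text
clock: 9.5
eef_pos: [0.5185, -0.0103, 0.0781]
tool_rot: [0.79, 0.614, 0.001, 0.001]
ft_force: [-0.7, 0.4, -1.8]
grip_width: 0.045
```

>>> {"fn": "jog_arm", "kwargs": {
  "deltas": [
    [[0,-3,0,0,0,0,30],[0,-3,0,0,0,0,30],[0,-3,0,0,0,0,30]]
  ]
}}

```text
clock: 9.8
eef_pos: [0.5107, -0.0082, 0.0777]
tool_rot: [0.79, 0.614, 0.002, 0.002]
ft_force: [2.0, 0.0, 0.2]
grip_width: 0.0453
```

>>> {"fn": "jog_arm", "kwargs": {
  "deltas": [
    [[0,-8,0,0,0,0,30],[0,-9,0,0,0,0,30],[0,-9,0,0,0,0,30],[0,-9,0,0,0,0,30],[0,-9,0,0,0,0,30]]
  ]
}}

```text
clock: 10.3
eef_pos: [0.4757, 0.001, 0.078]
tool_rot: [0.79, 0.613, 0.008, 0.01]
ft_force: [-0.1, 0.2, -1.8]
grip_width: 0.045
```

```bash
python3 - <<'E'
from h import *
camera("wrist");camera("wrist")
im=camera("wrist"); o=get_obs(); print(o["eef_pos"],o["grip_width"],o["ft_force"])
save(cv2.resize(im[120:380,180:500],(640,520),interpolation=cv2.INTER_CUBIC),"w7.png")
E
```

```text
[0.4757029  0.00098246 0.0780673 ] 0.045426485625973755 [-0.00464503  0.01977046 -0.24908125]
```

View pics/w7.png

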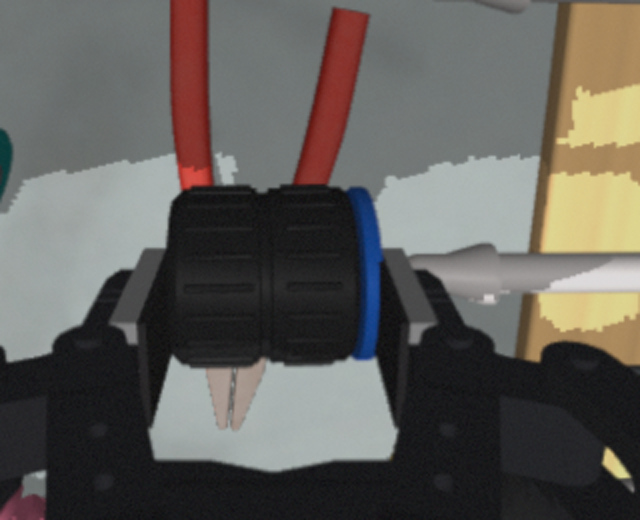

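>>> {"fn": "jog_arm", "kwargs": {
  "deltas": [
    [[0,-5,0,0,0,0,30],[0,-5,0,0,0,0,30],[0,0,0,0,0,0,30]]
  ]
}}

```text
clock: 10.75
eef_pos: [0.465, 0.0038, 0.0776]
tool_rot: [0.79, 0.613, 0.008, 0.009]
ft_force: [-0.8, -0.1, -0.8]
grip_width: 0.0454
```

```bash
python3 - <<'E'
from h import *
o=get_obs(); print(o["eef_pos"],R.from_quat(o["tool_rot"]).as_matrix()[:,2].round(3))
plan([.4836,.0709,.079],-14.3,5,30)
E
```

```text
[0.46496227 0.00380485 0.07760456] [ 0.024 -0.005 -1.   ]
[[13.9, 0.3, -0.3, 0.3, -0.0, -0.0, 30], [13.9, 0.3, -0.3, 0.3, -0.0, -0.0, 30], [13.9, 0.3, -0.2, 0.3, -0.0, -0.0, 30], [14.0, 0.3, -0.3, 0.3, -0.0, -0.0, 30], [13.9, 0.2, -0.2, 0.2, -0.0, -0.1, 30]]
end [0.4836 0.0709 0.079 ] max 0.28064909130650095 13.929926380908194
```

>>> {"fn": "jog_arm", "kwargs": {
  "deltas": [
    [[14,0.3,-1,0.4,0,0,30],[14,0.3,-0.5,0.4,0,0,30],[14,0.3,-0.3,0.4,0,0,30],[14,0.3,-0.3,0.4,0,0,30],[12,0.2,0,0.2,0,0,30]]
  ]
}}

```text
clock: 11.25
eef_pos: [0.4856, 0.0746, 0.0803]
tool_rot: [0.79, 0.613, -0.002, -0.004]
ft_force: [-0.8, 0.0, -1.0]
grip_width: 0.0454
```

```bash
python3 - <<'E'
from h import *
camera("wrist");camera("wrist")
o=get_obs(); print(o["eef_pos"],R.from_quat(o["tool_rot"]).as_matrix()[:,2].round(3),o["grip_width"])
plan([.4836,.0709,.079],-14.3,2,30)
E
```

```text
[0.4857598  0.07491705 0.08018653] [-0.007  0.004 -1.   ] 0.04533412360059097
[[-2.2, -0.5, 0.6, -0.2, -0.1, -0.0, 30], [-2.2, -0.6, 0.6, -0.2, -0.0, -0.0, 30]]
end [0.4836 0.0709 0.079 ] max 0.219518019022379 2.3563368990595626
```

>>> {"fn": "jog_arm", "kwargs": {
  "deltas": [
    [[-4.2,-1,1.2,-0.4,-0.1,0,30],[0,0,0,0,0,0,30]]
  ]
}}

```text
clock: 11.55
eef_pos: [0.4831, 0.0711, 0.0784]
tool_rot: [0.789, 0.614, -0.001, -0.0]
ft_force: [0.1, -0.1, -1.0]
grip_width: 0.0449
```

```bash
python3 - <<'E'
from h import *
camera("wrist")
c=cam("wrist");im=camera("wrist"); o=get_obs(); print(o["eef_pos"],R.from_quat(o["tool_rot"]).as_matrix()[:,2].round(3),o["grip_width"])
plan([.4836,.0709,.079],-14.3,1,30)
save(cv2.resize(im[120:380,180:500],(640,520),interpolation=cv2.INTER_CUBIC),"w8.png")
E
```

```text
[0.48355739 0.07111206 0.0786968 ] [-0.001 -0.    -1.   ] 0.045355506905422775
[[-0.2, 0.1, -0.3, -0.0, 0.0, -0.0, 30]]
end [0.4836 0.0709 0.079 ] max 0.039609601514585764 0.3724480258236164
```

View pics/w8.png

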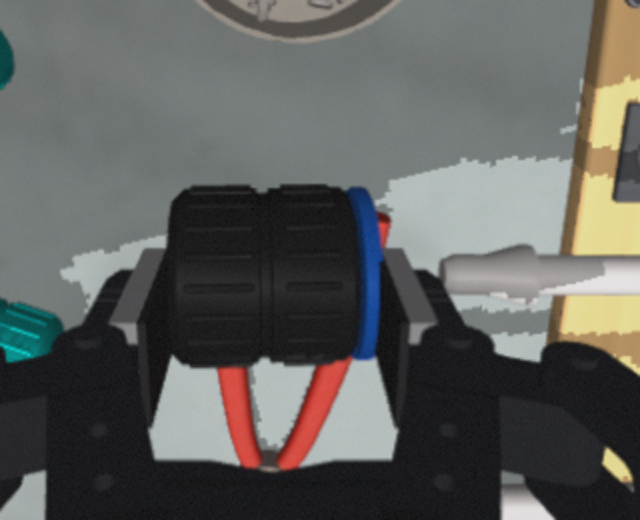

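The bare tube's axis is at v≈274. Tube 1 stood at 272 when the fitting had just come off it, so the two line up. Pushing on now.

>>> {"fn": "jog_arm", "kwargs": {
  "deltas": [
    [[-0.2,5,0,0,0,0,30],[0,5,0,0,0,0,30],[0,5,0,0,0,0,30],[0,5,0,0,0,0,30],[0,0,0,0,0,0,30]]
  ]
}}

```text
clock: 12.15
eef_pos: [0.5051, 0.0639, 0.0792]
tool_rot: [0.791, 0.612, 0.0, 0.0]
ft_force: [-0.2, -0.1, -1.5]
grip_width: 0.0452
```

```bash
cat > s.py <<'E'
from h import *
o=get_obs(); p=o["eef_pos"]; a=np.radians(-14.4); x=np.array([np.cos(a),np.sin(a),0]);y=np.array([-np.sin(a),np.cos(a),0])
d=p-np.array([.5185+.0174,-.0103+.0678,.0785]); print("along",(d@x*1e3).round(1),"lat",(d@y*1e3).round(1),"z",p[2].round(4),R.from_quat(o["tool_rot"]).as_matrix()[:,2].round(3),o["ft_force"].round(1),o["ft_torque"].round(2),o["grip_width"],o["clock"])
E
python3 s.py
```

```text
along -31.4 lat -1.5 z 0.0792 [ 0.001 -0.    -1.   ] [-0.2 -0.1 -1.5] [ 0.01  0.04 -0.01] 0.045240438648755356 12.15
```

>>> {"fn": "jog_arm", "kwargs": {
  "deltas": [
    [[1.4,3,0,0,0,-0.3,30],[0.2,4,0,0,0,0,30],[0.2,4,0,0,0,0,30]]
  ]
}}

```text
clock: 12.45
eef_pos: [0.5127, 0.0635, 0.0789]
tool_rot: [0.789, 0.615, -0.003, -0.003]
ft_force: [-15.0, 3.1, 12.6]
grip_width: 0.0449
```

```bash
python3 s.py
```

```text
along -24.0 lat 0.1 z 0.0789 [-0.008  0.001 -1.   ] [-15.    3.1  12.6] [ 0.57  2.86 -0.03] 0.04489483640884247 12.45
```

>>> {"fn": "jog_arm", "kwargs": {
  "deltas": [
    [[0,-4,0,0.4,0,0,30],[0,0,-1.5,0,0,0,30],[0,0,0,0,0,0,30]]
  ]
}}

```text
clock: 12.75
eef_pos: [0.5095, 0.0647, 0.081]
tool_rot: [0.788, 0.615, -0.005, -0.006]
ft_force: [0.3, -0.2, -0.9]
grip_width: 0.0452
```

```bash
python3 s.py
```

```text
along -27.3 lat 0.4 z 0.081 [-0.014  0.003 -1.   ] [ 0.3 -0.2 -0.9] [-0.01 -0.09  0.02] 0.04521508378808541 12.75
```

>>> {"fn": "jog_arm", "kwargs": {
  "deltas": [
    [[-0.3,0,0.5,-0.8,-0.2,0.3,30],[0,0,0,0,0,0,30]]
  ]
}}

```text
clock: 12.95
eef_pos: [0.5099, 0.0643, 0.0803]
tool_rot: [0.79, 0.613, -0.001, 0.002]
ft_force: [-0.2, 0.1, -0.5]
grip_width: 0.0453
```

```bash
python3 s.py
```

```text
along -26.9 lat 0.1 z 0.0803 [ 0.    -0.004 -1.   ] [-0.2  0.1 -0.5] [ 0.04 -0.02  0.09] 0.04531012723637378 12.95
```

Upright again and on axis; z is 1.4 mm higher than before. Advancing gently.

>>> {"fn": "jog_arm", "kwargs": {
  "deltas": [
    [[0,3,0,0,0,0,30],[0,3,0,0,0,0,30]]
  ]
}}

```text
clock: 13.15
eef_pos: [0.5156, 0.0628, 0.0802]
tool_rot: [0.79, 0.613, -0.001, 0.002]
ft_force: [0.2, -0.0, -1.8]
grip_width: 0.0456
```

```bash
python3 s.py
```

```text
along -21.0 lat 0.1 z 0.0802 [ 0.    -0.005 -1.   ] [ 0.2 -0.  -1.8] [-0.01  0.02  0.02] 0.045573404513313875 13.15
```

Past the bead with no force. Going on.

>>> {"fn": "jog_arm", "kwargs": {
  "deltas": [
    [[0,3.5,0,0,0,0,30],[0,3.5,0,0,0,0,30],[0,3.5,0,0,0,0,30]]
  ]
}}

```text
clock: 13.45
eef_pos: [0.527, 0.0599, 0.0802]
tool_rot: [0.79, 0.613, -0.001, 0.002]
ft_force: [-0.5, -0.3, -1.1]
grip_width: 0.0458
```

```bash
python3 s.py
```

```text
along -9.2 lat 0.1 z 0.0802 [ 0.    -0.005 -1.   ] [-0.5 -0.3 -1.1] [-0.03 -0.    0.04] 0.045819625389754814 13.45
```

>>> {"fn": "jog_arm", "kwargs": {
  "deltas": [
    [[0,3,0,0,0,0,30],[0,3,0,0,0,0,30],[0,2.5,0,0,0,0,30]]
  ]
}}

```text
clock: 13.75
eef_pos: [0.5346, 0.0577, 0.0792]
tool_rot: [0.79, 0.613, -0.003, 0.001]
ft_force: [-3.4, 1.0, -3.3]
grip_width: 0.0453
```

```bash
python3 s.py
```

```text
along -1.3 lat -0.2 z 0.0792 [-0.003 -0.004 -1.   ] [-3.4  1.  -3.3] [ 0.17  0.7  -0.05] 0.04529282992738896 13.75
```

>>> {"fn": "jog_arm", "kwargs": {
  "deltas": [
    [[0,3,0,0,0,0,30],[0,3,0,0,0,0,30]]
  ]
}}

```text
clock: 13.95
eef_pos: [0.537, 0.0569, 0.0779]
tool_rot: [0.79, 0.613, -0.005, -0.003]
ft_force: [-9.6, 2.2, 7.2]
grip_width: 0.0453
```

```bash
python3 s.py
```

```text
along 1.2 lat -0.3 z 0.0779 [-0.011 -0.002 -1.   ] [-9.6  2.2  7.2] [ 0.64  1.99 -0.03] 0.045280917606282466 13.95
```

>>> {"fn": "jog_arm", "kwargs": {
  "deltas": [
    [[0,4,0,-0.5,0,0,30],[0,4,-0.5,0,0,0,30]]
  ]
}}

```text
clock: 14.15
eef_pos: [0.537, 0.0569, 0.0779]
tool_rot: [0.789, 0.614, -0.007, -0.006]
ft_force: [-10.5, 4.3, 3.1]
grip_width: 0.0454
```

```bash
python3 s.py
```

```text
along 1.2 lat -0.3 z 0.0779 [-0.019  0.    -1.   ] [-10.5   4.3   3.1] [ 0.71  1.95 -0.08] 0.04541578137156512 14.15
```

>>> {"fn": "jog_arm", "kwargs": {
  "deltas": [
    [[0,4,0,0.3,0,0,47.5],[0,4,0,0,0,0,49],[0,4,0,0,0,0,51],[0,3.5,0,0,0,0,53],[0,3,0,0,0,0,55]]
  ]
}}

```text
clock: 14.65
eef_pos: [0.5412, 0.0559, 0.0776]
tool_rot: [0.788, 0.615, -0.018, -0.019]
ft_force: [-8.2, 3.3, 2.8]
grip_width: 0.0549
```

```bash
python3 s.py
```

```text
along 5.5 lat -0.2 z 0.0776 [-0.052  0.008 -0.999] [-8.2  3.3  2.8] [0.53 1.69 0.02] 0.05494987566097794 14.65
```

>>> {"fn": "jog_arm", "kwargs": {
  "deltas": [
    [[0,-1,0,-1,0,0,60],[0,-2,0,-1,0,0,68],[0,-2,0,-1,0,0,75],[0,0,0,0,0,0,75]]
  ]
}}

```text
clock: 15.05
eef_pos: [0.5402, 0.0566, 0.0795]
tool_rot: [0.788, 0.615, 0.003, 0.006]
ft_force: [-0.7, 1.4, -1.3]
grip_width: 0.0746
```

```bash
python3 s.py; python3 - <<'E'
from h import *
c=cam("wrist"); im=camera("wrist"); 
save(cv2.resize(im[120:380,180:500],(640,520),interpolation=cv2.INTER_CUBIC),"w9.png")
E
```

```text
along 4.4 lat 0.2 z 0.0795 [ 0.012 -0.007 -1.   ] [-0.7  1.4 -1.3] [-0.01  0.03  0.06] 0.07460914773069936 15.05
```

View pics/w9.png

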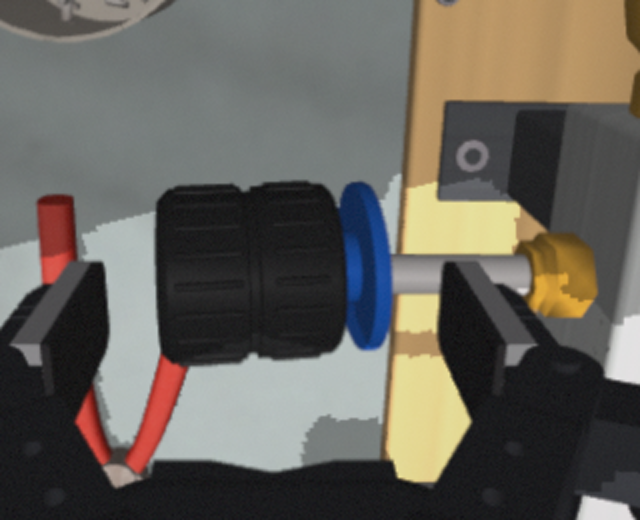

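The collar is out, with its neck visible at (352,275), and the fitting sits close up to the hex. I'll lift straight off and check.

>>> {"fn": "jog_arm", "kwargs": {
  "deltas": [
    [[0,0,-10,0,0,0,75],[0,0,-20,-0.3,0,0,75],[0,0,-30,-0.3,0,0,75],[0,0,-30,0,0,0,75],[0,0,-30,0,0,0,75]]
  ]
}}

```text
clock: 15.6
eef_pos: [0.5362, 0.057, 0.2019]
tool_rot: [0.788, 0.615, 0.003, 0.009]
ft_force: [0.7, 0.5, 0.7]
grip_width: 0.075
```

>>> {"fn": "jog_arm", "kwargs": {
  "deltas": [
    [[0,-10,-30,0,0,0,75],[-10,-20,-20,0,0,0,75],[-10,-20,-10,0,0,0,75],[0,0,0,0,0,0,75],[0,0,0,0,0,0,75]]
  ]
}}

```text
clock: 16.1
eef_pos: [0.4852, 0.0504, 0.2739]
tool_rot: [0.788, 0.615, 0.011, 0.014]
ft_force: [-0.0, -0.1, -0.7]
grip_width: 0.0749
```

```bash
python3 - <<'E'
from h import *
camera("wrist");camera("wrist");c=cam("wrist"); im=camera("wrist"); print(get_obs()["eef_pos"],get_obs()["ft_force"].round(1))
t=camera("top")
h=cv2.cvtColor(im,cv2.COLOR_RGB2HSV)
b=((h[...,0]>105)&(h[...,0]<130)&(h[...,1]>150)&(h[...,2]>60)); v,u=np.nonzero(b); print("blue",u.min(),u.max(),v.min(),v.max(),u.mean(),v.mean())
M=np.array([.614,-.035,0]);a=np.radians(-14.4);x=np.array([np.cos(a),np.sin(a),0]);y=np.array([-np.sin(a),np.cos(a),0])
for n,p,q,z in[("plugend",-124,70,75),("collar out",-72,70,75),("collar mid",-74,70,75),("hex2",-34,70,75),("hex1",-34,0,75),("tip1",-113.5,0,75),("shutgrip",-64,145,112)]:
    print(n,proj(c,M+x*p/1e3+y*q/1e3+[0,0,z/1e3]))
A=cv2.resize(im[0:300,200:500],(400,400));B=cv2.resize(t[130:270,190:330],(400,400),interpolation=cv2.INTER_CUBIC)
save(np.hstack([A,B]),"w10.png")
E
```

```text
[0.48506557 0.05047756 0.27246856] [ 0.2 -0.6 -1. ]
blue 376 387 139 176 381.3716012084592 157.392749244713
plugend [331.5 158.6]
collar out [380.7 158.7]
collar mid [378.8 158.7]
hex2 [416.  158.8]
hex1 [410.6 221.1]
tip1 [339.9 221.6]
shutgrip [403.5  81.1]
```

View pics/w10.png

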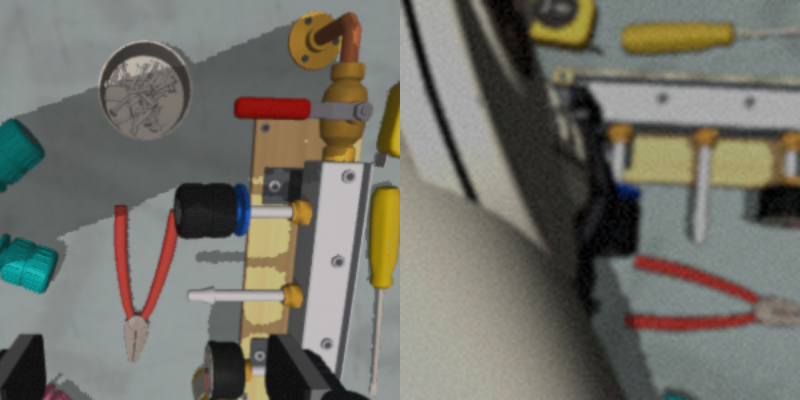

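The fitting sits on the formerly bare outlet with its collar out. The collar is at raw u=381 against 379 predicted for home, so it is home within the play. The valve handle stands square across, and the gauge, tin and pliers are unmoved. Handing in.

```bash
python3 -c "
from h import *
print(job_done(), get_obs()['clock'])"
```

```text
the job is handed in; nothing more can be done
the job is handed in; nothing more can be done
```

I shut the valve first, then moved the stop end to the bare outlet, and handed the job in at about 16 s of the 72 s. I had no verdict back.

- **Valve:** I pushed the red handle round until it hit its stop, at about 12 N with no more movement. In the wrist picture the handle pointed 166.3°, against 165.6° expected for square across the pipe.
- **Taking the stop end off:** I pinched the whole fitting along its length to hold the collar in. It came off with about 2 N. The fingers read 45 mm rather than the 47 mm expected.
- **Refitting:** The first try jammed at the bead at about 20 N, because the fitting sat a little low. I backed off, raised it about 1.4 mm and straightened it, and it then went on freely to its seat. I kept pressing it home while opening the fingers.
- **Last checks:** The collar is sprung out in the pictures. The fitting sits at the home position or up to about 3 mm beyond the prediction, towards the rail; that is more than the 2 mm of end play but within my measuring error. The gauge, tin and pliers look undisturbed, and nothing is touching the robot.
- **Not checked:** I did not pull on the fitting to prove it is locked, because the gripper could only pull on the collar, which releases it. The last top view was partly blocked by the arm. I did not check the oil bottle or the offcut again after the move.

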